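Bolt the battery charging box shut

ROBOT

A 6-joint arm with a two-finger parallel gripper is mounted at the origin on the work surface. World frame = base frame: x ahead of the robot, y to its left, z up, the work surface at z = 0. Lengths are in m, angles in rad, forces in N, time in s.
With the tool pointing down it reaches from about 0.3 to 0.775 m from the base axis. Payload 14.6 kg.
Tool frame: the origin (TCP) lies on the centre line of the jaws, within the pads' length; the fingertips stand ctrl.tcp_to_tips ahead of it and the grasp point (between the pads) lies 2 mm behind it (ctrl.tcp_to_tips is the distance from the TCP to the fingertips, in m); z points along the fingers, y is the line along which they close (so a half turn about z gives the same grasp; the last joint's range is limited). The gripper opens to 94 mm and grips with 3 to 60 N. Pads are 16 mm wide; open, the fingers measure 119 mm over their backs; the gripper's body (75 mm by 177 mm) begins 78 mm behind the grasp point.
Start: joints at [-1.363, 0.3, 1.521, -0, 1.321, -0.067], TCP at [0.149, -0.529, 0.222] pointing down, gripper open.
Joint ranges: [-3.03, 3.03], [-0.79, 2.21], [0.23, 2.52], [-1.04, 4.18], [0, 3.07], [-2.55, 2.55]. Speed limits (rad/s): [2.22, 2.22, 2.57, 3.14, 3.14, 3.14].

INTERFACE

Orientations are given as [roll, pitch, yaw] about the fixed x, y, z axes, in that order (R = Rz(yaw) Ry(pitch) Rx(roll)).
In Python, from station import telemetry, viewer, hand_in, ctrl gives the robot as it stands.
- The arm moves only by the tool step_arm, never from a script. Its argument "plan" is a list of rows, each an object of numbers: "dx", "dy", "dz": the shift along the tool's x, y, z scaled (see below); "rx", "ry", "rz": the turn, a rotation vector about the tool's x, y, z scaled (see below); "claw": the closure, from 0 (fully open) to 1 (shut). In form: [{"dx": .., "dy": .., "dz": .., "rx": .., "ry": .., "rz": .., "claw": ..}, ...]. A call has 1 to 10 rows; each row shifts and turns the commanded pose from where the row before left it, along the tool's axes as they then stand; what a row does not reach is not made up. The controller multiplies each number of a shift by 0.1 m and each number of a turn by 90 degrees. A row lasts 1/10 s, in which the tool goes at most 50 mm and 8.59 degrees, less where a joint would pass 70% of its speed; a pose out of reach is approached as far as the arm can. A call with a number of a shift or a turn outside -1 to 1 is refused whole. A call with a gripper value outside its range is refused whole. The fingers move at their own pace and stop on an object; "grip_force" is the grip in N (left out, the last holds). Time passes only in rows, so rows that do not move let the fingers close. It gives the time, the measured TCP pose, the force, the opening and the grip force at its end, in the units of the state.
- telemetry.get_obs(): the state, without advancing time (a new reading comes with each control period).
- viewer.camera(name): name is "side" or "top"; returns a dict with "img" (480x640x3 uint8, red, green, blue), "z_map" (480x640 float32, m along the optical axis (not along the pixel's ray), 0 where there is no reading), "fx", "fy", "cx", "cy" (pixels), "dist" ([k1, k2, p1, p2, k3] as OpenCV has them; the pictures are not rectified), "R" (3x3) and "t" (3): a world point X has camera coordinates R X + t. Camera axes: x right, y down, z forward; pixel columns grow to the right and rows downward; lengths in m; the calibration is good to about 2 mm. A picture is of the moment at which its call begins.
- hand_in(): hands the job in; it is judged then, once.
Trained networks look in a picture, given as the dict that the camera call returned (one of the last four; its "shot" number tells which), for a name from the list of things; names that differ only in an ending like _2 or _b are one class to them, and where a whole thing is asked for, a point or a joint stands for the part that bears it (a point fixed in the world has none). Each returns a list of dicts, best first, with "score" (0 to 1); they miss things now and then, are a little off and sometimes report something else, mostly with a low value. They report only what shows in the picture. A call takes as long as a camera call.
- viewer.recognise(target, picture): "rect" ([left, top, right, bottom] in pixels, round what is visible of it).
The state is a dict: "time_s": time; "qpos": joint angles; "joint_vel": joint speeds; "tau": joint torques, N m; "ee_pos": TCP position; "eef_rot": TCP orientation; "force": force on the tool from outside, world axes, zero at the start; "moment": the same for the moment, N m; "grip_width": finger opening in m; "grip_force": force on a finger pad.
Only numpy, scipy, OpenCV 4.12 (cv2) and the standard library are available. Lean on these libraries where they do the work, as an engineer would, in place of code of your own. Each camera call takes 0.05 s, during which the arm holds its last target. There are 200 camera calls.

TASK

The steel battery-charging box on the bench has been left with its lid ajar and its barrel bolt drawn: push the lid fully shut, then push the bolt's knob along its slot until the bolt is home in the keeper, and push the knob over and down into the side notch as far as it goes, so that the bolt is locked. Do it all by pushing with the fingertips: do not grip or force the knob, do not open the lid any further, and leave the things standing around the box where they are.

Things in the scene. Friction and masses are not known exactly. Their poses are not given: they have to be found in the camera images.
- box: Grey sheet-steel charging box, 300 x 300 mm in plan; it does not move. Origin: centre of its underside, on the bench. x points level from its fixed front strip (x = -150 to -92 mm) to the lid's hinge (x = +150, roughly away from the robot), y to the left, z up. Strip and shut lid are 103 mm above the bench at the top; the lid is 240 mm deep, 304 mm wide.
- keeper (a point): Steel staple on the front strip that takes the bolt: 20 mm long, 25 mm wide, bore 19 mm, its top 130 mm above the bench. This point: the middle of its bore, on the axis, which is the bolt's axis when the lid is shut: along the box's x, at y = +30, 118 mm above the bench.
- slot_corner (a point): Slotted barrel of the bolt on the lid: steel tube 22 mm in diameter (top 129 mm above the bench with the lid shut) on a 40 mm wide plate that starts behind the lid's front edge and runs 130 mm back. L-shaped slot in its top: a straight run along x, and at its front end a notch to the box's +y. This point: the corner of the slot, on top.
- lid (a joint): Opening angle of the lid, rad: 0 shut (on its stop), growing as its front edge, nearest the strip, rises. Stiff torque hinges keep it where it is left; about 4 N straight down at the free spot moves it down. It must be quite shut before the bolt can enter the keeper (2.5 mm clearance).
- lid_free_spot (a point): A free place on the lid's top face to push on: 35 mm behind the lid's front edge, 105 mm to the right (-y of the box) of the bolt's axis. Moves with the lid; when shut it lies at x = -55, y = -75 in the box's frame, 103 mm above the bench.
- bolt (a joint): Travel of the bolt in its barrel on the lid, m: 0 fully drawn, growing towards the keeper (the box's -x), 0.0525 at the end stop. About 4 N of friction; it stays where it is left. From 0.048 on, the notch lies open beside the knob's shank.
- handle (a joint): Turn of bolt and knob about the bolt's axis, rad: 0 knob straight up from the lid, positive leaning to the box's +y (left). In the straight run it only rocks by about 0.25 either way; in the notch it can be laid over to +1.45, where the slot ends. About 2 N at the knob turns it; it stays where it is left.
- knob: Steel ball, 18 mm in diameter, on a 7 mm shank that comes out of the slot. Origin: the ball's centre, 36 mm from the bolt's axis (51 mm above the lid's face when upright, 21 mm when laid over). Lid shut, it stands at x = 0, y = +30 in the box's frame with the bolt drawn, at x = -52 with it home. z points from the bolt's axis out along the shank.
- vial: Small glass vial with a white cap, 24 mm in diameter, 45 mm high, loose, standing on the right part of the box's front strip. Origin: centre of its underside.
- spray: White plastic bottle, 48 mm in diameter, 135 mm high, loose, standing on the bench left of the box. Origin: centre of its underside.
- pack: Battery pack, 105 x 34 x 26 mm, loose, lying on the bench right of the box. Origin: centre of its underside.
- driver: Screwdriver, 170 mm long, loose, lying on the bench in front of the box. Origin: its underside.

How it is judged:
On the way, in this order (a step that is already met when the one before it is completed fails the run):
1. the lid is pushed shut while the bolt is still drawn (value of joint lid below 0.012 rad and value of joint bolt below 0.025 m), for 0.2 s.
2. the bolt is pushed home through the keeper with the lid shut (value of joint lid below 0.012 rad and value of joint bolt above 0.046 m), for 0.1 s.
3. the knob is laid over into the notch (value of joint bolt above 0.046 m and value of joint handle above 1.2 rad), for 0.2 s.
At the end, for the whole second after the job is handed in: the lid is shut (under 0.012 rad), the bolt is home in the keeper (travel over 46 of about 52 mm), the knob is laid over in the notch (turned by more than 1.2 of about 1.45 rad) and at rest (all of step 3 and value of joint lid below 0.012 rad and velocity of joint handle below 0.1 rad/s and linear speed of knob below 0.01 m/s); the robot touches nothing.
It fails at once if the knob is gripped or forced (over 35 N on it) (contact force between the fingers and knob above 35 N).
It fails at once if the lid is opened further (beyond 0.4 rad) (value of joint lid above 0.4 rad).
It fails at once if a thing standing around the box is moved or lifted by more than 25 mm (distance of any of vial, spray, pack, driver from where it was at the start of the episode above 0.025 m).
It also fails if it takes over 67 s, if anything falls off the work surface, if the arm or the gripper's body presses on something with over 40 N, if the wrist force passes 120 N, or if a joint passes its speed limit or range.

## Working session

There is one attempt and no reset: what is moved stays moved. The work goes in short steps, Python scripts to look and compute and a tool call to move; the robot and the scene stay as the last step left them, time stands still between calls to the robot, and variables do not carry over. Pictures are saved under pics/ and viewed, at most 10 in all, crops included, and the job is handed in when it is done.

Besides the shell and the picture viewer there is one more tool, called after "Request:" by a JSON object that holds its "op" and its "data". step_arm: Moves the arm, as the interface text tells. Shifts and turns lie within -1 to 1; 1 stands for 0.1 m of shift or 90 degrees of turn. Its arguments: {"type":"object","properties":{"plan":{"type":"array"},"grip_force":{"type":"number"}},"required":["plan"]}

```bash
mkdir -p pics
cat > h.py <<'E'
import numpy as np, cv2
from station import telemetry, viewer, hand_in, ctrl
def K(c): return np.array([[c['fx'],0,c['cx']],[0,c['fy'],c['cy']],[0,0,1.]])
def cloud(c):
    v,u=np.mgrid[0:480,0:640]
    p=cv2.undistortPoints(np.stack([u,v],-1).reshape(-1,1,2).astype(np.float64),K(c),np.array(c['dist'])).reshape(480,640,2)
    z=c['z_map'].astype(float)
    P=np.dstack([p*z[...,None],z])
    return (P-np.array(c['t']))@np.array(c['R'])
def proj(c,X):
    r,_=cv2.Rodrigues(np.array(c['R'])); 
    return cv2.projectPoints(np.array(X,float).reshape(-1,3),r,np.array(c['t'],float),K(c),np.array(c['dist']))[0].reshape(-1,2)
E
python3 - <<'E'
from h import *
print(telemetry.get_obs()['eef_rot'],ctrl.tcp_to_tips)
for n in('side','top'):
    c=viewer.camera(n); P=cloud(c)
    cv2.imwrite(f'pics/{n}0.png',c['img'][...,::-1]); np.savez(f'{n}0.npz',P=P,img=c['img'])
    print(n,-np.array(c['R']).T@np.array(c['t']))
    for t in['box','lid','knob','slot_corner','keeper','vial','spray','pack','driver']:
        for d in viewer.recognise(t,c)[:1]:
            l,tp,r,b=d['rect'];print(t,round(d['score'],2),np.round(d['rect']),np.round(P[int((tp+b)/2),int((l+r)/2)],3))
E
```

```text
[-3.14041162e+00 -7.46858854e-05  2.74834228e-01] 0.017
side [ 0.21059919 -0.63181076  0.80401289]
box 0.79 [260. 223. 516. 446.] [ 0.554 -0.21   0.138]
lid 0.72 [294. 222. 520. 383.] [ 0.624 -0.163  0.124]
knob 0.55 [370. 250. 382. 269.] [ 0.6   -0.105  0.183]
slot_corner 0.76 [295. 225. 513. 384.] [ 0.615 -0.166  0.128]
keeper 0.92 [266. 222. 520. 447.] [ 0.561 -0.212  0.135]
vial 0.9 [342. 348. 358. 378.] [ 0.478 -0.225  0.14 ]
spray 0.97 [316. 206. 341. 240.] [0.624 0.085 0.111]
pack 0.93 [442. 441. 491. 480.] [ 0.578 -0.383  0.026]
driver 0.74 [254. 344. 301. 430.] [ 0.4   -0.137  0.024]
top [0.40789883 0.07877092 1.38509425]
box 0.82 [332. 164. 483. 297.] [ 0.598 -0.123  0.133]
lid 0.83 [345. 163. 479. 267.] [ 0.633 -0.135  0.121]
slot_corner 0.89 [341. 164. 483. 268.] [ 0.63  -0.136  0.128]
keeper 0.85 [332. 162. 481. 298.] [ 0.6   -0.121  0.13 ]
spray 0.58 [302. 213. 323. 238.] [0.617 0.087 0.1  ]
pack 0.85 [496. 229. 526. 276.] [ 0.557 -0.393  0.022]
driver 0.73 [368. 315. 433. 328.] [ 0.397 -0.117  0.022]
```

Run:
```python
import cv2
a=cv2.imread('pics/side0.png')[190:460,230:550];b=cv2.imread('pics/top0.png')[140:340,290:540]
a=cv2.resize(a,None,fx=2.4,fy=2.2);b=cv2.resize(b,None,fx=3,fy=3)
cv2.imwrite('pics/sidec.png',a);cv2.imwrite('pics/topc.png',b)
```

```text
(no output)
```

View pics/sidec.png

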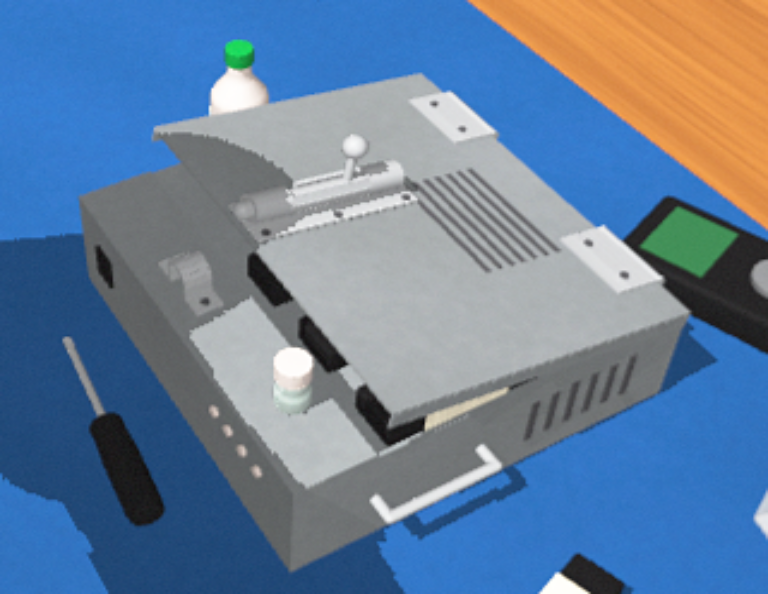

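View pics/topc.png

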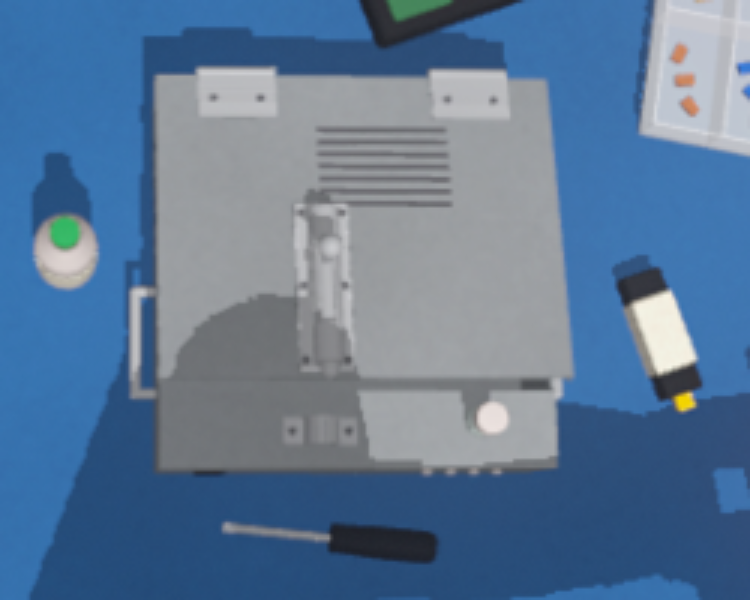

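The side view shows the lid ajar with the knob at about (378,257). In the top view the keeper is at about (397,283) and the vial at about (454,279), on the strip's right. The box is nearly square to the world axes.

Run:
```python
from h import *
for n in('top','side'):
    d=np.load(f'{n}0.npz');P=d['P']
    m=(abs(P[...,2]-.103)<.006)&(P[...,0]>.4)&(P[...,0]<.52)&(abs(P[...,1]+.12)<.2)
    Q=P[m]; r=cv2.minAreaRect(Q[:,:2].astype(np.float32)*1000); print(n,len(Q),Q[:,2].mean(),r,cv2.boxPoints(r).round().tolist())
    # front edge line: min x per y bin ; sides
    ys=np.arange(-.25,.02,.01); e=[(y,np.percentile(Q[abs(Q[:,1]-y)<.006][:,0],1)) for y in ys if (abs(Q[:,1]-y)<.006).sum()>5]
    e=np.array(e); f=np.polyfit(e[:,0],e[:,1],1);print('front x=',f,np.abs(np.polyval(f,e[:,0])-e[:,1]).max(), 'y range',np.percentile(Q[:,1],[.3,99.7]))
    # lid plane
    m=(P[...,2]>.104)&(P[...,0]>.52)&(P[...,0]<.76)&(abs(P[...,1]+.19)<.06)
    L=P[m]; A=np.c_[L[:,0],L[:,1],np.ones(len(L))]
    for _ in range(4):
        s=np.linalg.lstsq(A,L[:,2],rcond=None)[0]; k=abs(A@s-L[:,2])<.006;A=A[k];L=L[k]
    print('lid',s,len(L))
    res=P[...,2]-P[...,:2]@s[:2]-s[2]
    # knob pts: >38mm above lid
    k=(res>.04)&(res<.075)&(P[...,0]>.5)&(P[...,0]<.7)&(abs(P[...,1]+.11)<.07)
    print('knob',k.sum(),np.argwhere(k).mean(0),P[k].mean(0),P[k].min(0),P[k].max(0))
    k=(res>.017)&(res<.033)&(P[...,0]>.5)&(P[...,0]<.7)&(abs(P[...,1]+.11)<.04)
    B=P[k]; print('barrel',k.sum(),B.mean(0),np.polyfit(B[:,0],B[:,1],1))
    k=(P[...,2]>.12)&(P[...,2]<.135)&(P[...,0]<.495)&(P[...,0]>.44)&(abs(P[...,1]+.1)<.05)
    print('keeper',k.sum(),P[k].mean(0) if k.any() else 0)
    k=(P[...,2]>.137)&(P[...,2]<.16)&(P[...,0]<.495)&(P[...,0]>.44)&(abs(P[...,1]+.23)<.05)
    print('vial',k.sum(),P[k].mean(0),P[k].min(0),P[k].max(0))
```

```text
top 3067 0.10360129181918247 ((486.01715087890625, -130.5653076171875), (301.6767578125, 65.72808837890625), 89.40579223632812) [[452.0, -281.0], [517.0, -282.0], [520.0, 20.0], [455.0, 21.0]]
front x= [0.0091709  0.45529899] 0.0011500259401274748 y range [-0.27892747  0.02006298]
lid [-0.17751168  0.00095891  0.23834305] 5043
knob 54 [221.61111111 399.38888889] [ 0.60750501 -0.09857605  0.18788734] [ 0.60030648 -0.10644181  0.17930003] [ 0.61590122 -0.09102513  0.19450495]
barrel 492 [ 0.57773692 -0.09911272  0.15870392] [-0.00765671 -0.09468915]
keeper 94 [ 0.4810793  -0.09748229  0.12811071]
vial 96 [ 0.48579836 -0.21769233  0.14790503] [ 0.47545453 -0.22945696  0.13721443] [ 0.49486341 -0.20606969  0.1550699 ]
side 5300 0.1020767305991105 ((485.3791809082031, -127.50733947753906), (304.27581787109375, 70.218017578125), 89.75765991210938) [[450.0, -279.0], [520.0, -280.0], [521.0, 24.0], [451.0, 25.0]]
front x= [0.02026063 0.4555257 ] 0.0002867155868098714 y range [-0.27850423  0.02095058]
lid [-0.17990515  0.00159206  0.23838754] 7542
knob 104 [256.41346154 377.32692308] [ 0.60605374 -0.10245179  0.18395814] [ 0.59943162 -0.10956823  0.17023128] [ 0.61620443 -0.09151705  0.19011694]
barrel 764 [ 0.57925301 -0.10353826  0.15673483] [-0.02398742 -0.08964348]
keeper 165 [ 0.48101416 -0.10188245  0.12668979]
vial 221 [ 0.48386862 -0.22126239  0.14547875] [ 0.47371072 -0.23145051  0.13732355] [ 0.4949045  -0.20823514  0.14970857]
```

Request:
{"op": "step_arm", "data": {"plan": [{"rz": 0.09, "claw": 1}, {"rz": 0.09, "claw": 1}, {"dx": 0.4, "dy": -0.3, "claw": 1}, {"dx": 0.4, "dy": -0.3, "claw": 1}, {"dx": 0.4, "dy": -0.3, "claw": 1}, {"dx": 0.4, "dy": -0.3, "claw": 1}, {"dx": 0.4, "dy": -0.3, "claw": 1}, {"dx": 0.4, "dy": -0.3, "claw": 1}, {"claw": 1}, {"claw": 1}]}}

```text
$.plan[0]: bad value
```

Request:
{"op": "step_arm", "data": {"plan": [{"dx": 0, "dy": 0, "dz": 0, "rx": 0, "ry": 0, "rz": 0.09, "claw": 1}, {"dx": 0, "dy": 0, "dz": 0, "rx": 0, "ry": 0, "rz": 0.09, "claw": 1}, {"dx": 0.4, "dy": -0.3, "dz": 0, "rx": 0, "ry": 0, "rz": 0, "claw": 1}, {"dx": 0.4, "dy": -0.3, "dz": 0, "rx": 0, "ry": 0, "rz": 0, "claw": 1}, {"dx": 0.4, "dy": -0.3, "dz": 0, "rx": 0, "ry": 0, "rz": 0, "claw": 1}, {"dx": 0.4, "dy": -0.3, "dz": 0, "rx": 0, "ry": 0, "rz": 0, "claw": 1}, {"dx": 0.4, "dy": -0.3, "dz": 0, "rx": 0, "ry": 0, "rz": 0, "claw": 1}, {"dx": 0.4, "dy": -0.3, "dz": 0, "rx": 0, "ry": 0, "rz": 0, "claw": 1}, {"dx": 0, "dy": 0, "dz": 0, "rx": 0, "ry": 0, "rz": 0, "claw": 1}, {"dx": 0, "dy": 0, "dz": 0, "rx": 0, "ry": 0, "rz": 0, "claw": 1}]}}

```text
time_s: 2.0
ee_pos: [0.3912, -0.3507, 0.2224]
eef_rot: [3.142, 0.0, -0.006]
force: [-0.1, -0.7, -0.8]
grip_width: 0.0175
grip_force: 0.0
```

Request:
{"op": "step_arm", "data": {"plan": [{"dx": 0.4, "dy": -0.37, "dz": 0, "rx": 0, "ry": 0, "rz": 0, "claw": 1}, {"dx": 0.4, "dy": -0.37, "dz": 0, "rx": 0, "ry": 0, "rz": 0, "claw": 1}, {"dx": 0.4, "dy": -0.37, "dz": 0, "rx": 0, "ry": 0, "rz": 0, "claw": 1}, {"dx": 0.4, "dy": -0.37, "dz": 0, "rx": 0, "ry": 0, "rz": 0, "claw": 1}, {"dx": 0, "dy": 0, "dz": 0.3, "rx": 0, "ry": 0, "rz": 0, "claw": 1}, {"dx": 0, "dy": 0, "dz": 0.15, "rx": 0, "ry": 0, "rz": 0, "claw": 1}, {"dx": 0, "dy": 0, "dz": 0, "rx": 0, "ry": 0, "rz": 0, "claw": 1}, {"dx": 0, "dy": 0, "dz": 0, "rx": 0, "ry": 0, "rz": 0, "claw": 1}]}}

```text
time_s: 2.8
ee_pos: [0.5382, -0.2179, 0.1781]
eef_rot: [3.141, -0.0, -0.01]
force: [-0.4, -0.3, 0.9]
grip_width: 0.0002
grip_force: 0.0
```

Request:
{"op": "step_arm", "data": {"plan": [{"dx": 0.11, "dy": -0.13, "dz": 0.1, "rx": 0, "ry": 0, "rz": 0, "claw": 1}, {"dx": 0, "dy": 0, "dz": 0.08, "rx": 0, "ry": 0, "rz": 0, "claw": 1}, {"dx": 0, "dy": 0, "dz": 0.08, "rx": 0, "ry": 0, "rz": 0, "claw": 1}, {"dx": 0, "dy": 0, "dz": 0.08, "rx": 0, "ry": 0, "rz": 0, "claw": 1}, {"dx": 0, "dy": 0, "dz": 0.08, "rx": 0, "ry": 0, "rz": 0, "claw": 1}, {"dx": 0, "dy": 0, "dz": 0.06, "rx": 0, "ry": 0, "rz": 0, "claw": 1}, {"dx": 0, "dy": 0, "dz": 0, "rx": 0, "ry": 0, "rz": 0, "claw": 1}, {"dx": 0, "dy": 0, "dz": 0, "rx": 0, "ry": 0, "rz": 0, "claw": 1}]}}

```text
time_s: 3.6
ee_pos: [0.5497, -0.2038, 0.1293]
eef_rot: [-3.142, -0.0, -0.008]
force: [0.3, 0.3, 0.4]
grip_width: 0.0004
grip_force: 0.0
```

Request:
{"op": "step_arm", "data": {"plan": [{"dx": 0, "dy": 0, "dz": 0.04, "rx": 0, "ry": 0, "rz": 0, "claw": 1}, {"dx": 0, "dy": 0, "dz": 0.03, "rx": 0, "ry": 0, "rz": 0, "claw": 1}, {"dx": 0, "dy": 0, "dz": 0.02, "rx": 0, "ry": 0, "rz": 0, "claw": 1}, {"dx": 0, "dy": 0, "dz": 0.01, "rx": 0, "ry": 0, "rz": 0, "claw": 1}, {"dx": 0, "dy": 0, "dz": 0, "rx": 0, "ry": 0, "rz": 0, "claw": 1}]}}

```text
time_s: 4.1
ee_pos: [0.5498, -0.2039, 0.1202]
eef_rot: [3.141, -0.001, -0.008]
force: [-3.2, -0.5, 9.5]
grip_width: 0.0004
grip_force: 4.9
```

Contact at the stop height. I'll press slightly more, retreat, and check the lid plane.

Request:
{"op": "step_arm", "data": {"plan": [{"dx": 0, "dy": 0, "dz": 0.02, "rx": 0, "ry": 0, "rz": 0, "claw": 1}, {"dx": 0, "dy": 0, "dz": 0, "rx": 0, "ry": 0, "rz": 0, "claw": 1}, {"dx": 0, "dy": 0, "dz": 0, "rx": 0, "ry": 0, "rz": 0, "claw": 1}]}}

```text
time_s: 4.4
ee_pos: [0.55, -0.204, 0.1199]
eef_rot: [3.141, -0.002, -0.008]
force: [-11.6, 3.5, 25.9]
grip_width: 0.0004
grip_force: 13.4
```

Request:
{"op": "step_arm", "data": {"plan": [{"dx": 0, "dy": 0, "dz": -0.3, "rx": 0, "ry": 0, "rz": 0, "claw": 1}, {"dx": 0, "dy": 0, "dz": -0.4, "rx": 0, "ry": 0, "rz": 0, "claw": 1}, {"dx": 0, "dy": -0.0, "dz": -0.3, "rx": 0, "ry": 0, "rz": 0, "claw": 1}, {"dx": 0.3, "dy": 0, "dz": 0, "rx": 0, "ry": 0, "rz": 0, "claw": 1}, {"dx": 0.4, "dy": 0, "dz": 0, "rx": 0, "ry": 0, "rz": 0, "claw": 1}, {"dx": 0, "dy": 0, "dz": 0, "rx": 0, "ry": 0, "rz": 0, "claw": 1}]}}

```text
time_s: 5.0
ee_pos: [0.622, -0.2037, 0.2153]
eef_rot: [-3.141, 0.001, -0.007]
force: [-0.8, -0.3, -1.1]
grip_width: 0.001
grip_force: 0.0
```

```bash
cat > m.py <<'E'
from h import *
o=telemetry.get_obs();print(o['time_s'],np.round(o['ee_pos'],4))
for n in('top','side'):
    c=viewer.camera(n);P=cloud(c);cv2.imwrite(f'pics/{n}_{o["time_s"]:.1f}.png',c['img'][...,::-1])
    L=P[(abs(P[...,2]-.105)<.012)&(P[...,0]>.53)&(P[...,0]<.74)&((abs(P[...,1]+.035)<.03)|(abs(P[...,1]+.18)<.05))]
    for _ in range(4):
        A=np.c_[L[:,0],L[:,1],np.ones(len(L))]; s=np.linalg.lstsq(A,L[:,2],rcond=None)[0];L=L[abs(A@s-L[:,2])<.005]
    print(n,'lid',s.round(4),len(L))
    k=(P[...,2]>.143)&(P[...,2]<.17)&(P[...,0]>.53)&(P[...,0]<.63)&(abs(P[...,1]+.1)<.03)
    if k.any(): print('knob',k.sum(),P[k].mean(0).round(4),P[k].min(0).round(4),P[k].max(0).round(4))
    for t in('knob',):
        for d in viewer.recognise(t,c)[:2]:
            l,tp,r,b=d['rect'];print(t,round(d['score'],2),np.round(d['rect']),np.round(P[int((tp+b)/2),int((l+r)/2)],3))
E
python3 m.py
```

```text
5.0 [ 0.622  -0.2037  0.2153]
top lid [ 0.0037 -0.0007  0.1012] 4066
knob 54 [ 0.5951 -0.0982  0.16  ] [ 0.5873 -0.1059  0.1515] [ 0.6036 -0.0902  0.1658]
knob 0.49 [394. 223. 402. 234.] [ 0.598 -0.097  0.162]
knob 0.39 [333. 164. 452. 297.] [ 0.599 -0.091  0.126]
side lid [0.0031 0.     0.1002] 8697
knob 100 [ 0.5938 -0.1021  0.157 ] [ 0.5867 -0.1098  0.1437] [ 0.6032 -0.0919  0.1639]
knob 0.56 [364. 264. 375. 284.] [ 0.59  -0.105  0.155]
```

The lid is shut (plane slope near 0). The knob is at x≈0.595, y≈-0.099. I'll move behind it.

Request:
{"op": "step_arm", "data": {"plan": [{"dx": 0.02, "dy": -0.35, "dz": 0, "rx": 0, "ry": 0, "rz": 0, "claw": 1}, {"dx": 0.02, "dy": -0.35, "dz": 0, "rx": 0, "ry": 0, "rz": 0, "claw": 1}, {"dx": 0.02, "dy": -0.345, "dz": 0, "rx": 0, "ry": 0, "rz": 0, "claw": 1}, {"dx": 0, "dy": 0, "dz": 0, "rx": 0, "ry": 0, "rz": 0, "claw": 1}, {"dx": 0, "dy": 0, "dz": 0, "rx": 0, "ry": 0, "rz": 0, "claw": 1}]}}

```text
time_s: 5.7
ee_pos: [0.626, -0.0997, 0.2181]
eef_rot: [3.141, -0.001, -0.007]
force: [-0.2, -0.1, -0.2]
grip_width: 0.0007
grip_force: 0.0
```

Request:
{"op": "step_arm", "data": {"plan": [{"dx": 0, "dy": 0, "dz": 0.2, "rx": 0, "ry": 0, "rz": 0, "claw": 1}, {"dx": 0, "dy": 0, "dz": 0.2, "rx": 0, "ry": 0, "rz": 0, "claw": 1}, {"dx": 0, "dy": 0, "dz": 0.17, "rx": 0, "ry": 0, "rz": 0, "claw": 1}, {"dx": 0, "dy": 0, "dz": 0, "rx": 0, "ry": 0, "rz": 0, "claw": 1}, {"dx": 0, "dy": 0, "dz": 0, "rx": 0, "ry": 0, "rz": 0, "claw": 1}]}}

```text
time_s: 6.2
ee_pos: [0.6264, -0.1009, 0.1611]
eef_rot: [3.141, -0.0, -0.009]
force: [-0.2, -0.0, 0.9]
grip_width: 0.0006
grip_force: 0.0
```

Request:
{"op": "step_arm", "data": {"plan": [{"dx": -0.06, "dy": -0.015, "dz": 0.02, "rx": 0, "ry": 0, "rz": 0, "claw": 1}, {"dx": -0.04, "dy": 0, "dz": 0, "rx": 0, "ry": 0, "rz": 0, "claw": 1}, {"dx": -0.04, "dy": 0, "dz": 0, "rx": 0, "ry": 0, "rz": 0, "claw": 1}, {"dx": -0.04, "dy": 0, "dz": 0, "rx": 0, "ry": 0, "rz": 0, "claw": 1}, {"dx": -0.04, "dy": 0, "dz": 0, "rx": 0, "ry": 0, "rz": 0, "claw": 1}, {"dx": -0.04, "dy": 0, "dz": 0, "rx": 0, "ry": 0, "rz": 0, "claw": 1}, {"dx": -0.04, "dy": 0, "dz": 0, "rx": 0, "ry": 0, "rz": 0, "claw": 1}, {"dx": -0.04, "dy": 0, "dz": 0, "rx": 0, "ry": 0, "rz": 0, "claw": 1}]}}

```text
time_s: 7.0
ee_pos: [0.5924, -0.098, 0.1588]
eef_rot: [3.142, -0.001, -0.008]
force: [4.0, -0.2, 3.3]
grip_width: 0.0007
grip_force: 2.2
```

Request:
{"op": "step_arm", "data": {"plan": [{"dx": -0.04, "dy": 0, "dz": 0, "rx": 0, "ry": 0, "rz": 0, "claw": 1}, {"dx": -0.04, "dy": 0, "dz": 0, "rx": 0, "ry": 0, "rz": 0, "claw": 1}, {"dx": -0.04, "dy": 0, "dz": 0, "rx": 0, "ry": 0, "rz": 0, "claw": 1}, {"dx": -0.03, "dy": 0, "dz": 0, "rx": 0, "ry": 0, "rz": 0, "claw": 1}, {"dx": 0, "dy": 0, "dz": 0, "rx": 0, "ry": 0, "rz": 0, "claw": 1}]}}

```text
time_s: 7.5
ee_pos: [0.577, -0.0979, 0.1583]
eef_rot: [-3.142, 0.001, -0.008]
force: [1.9, 0.1, 2.6]
grip_width: 0.0004
grip_force: 1.0
```

Request:
{"op": "step_arm", "data": {"plan": [{"dx": -0.02, "dy": 0, "dz": 0, "rx": 0, "ry": 0, "rz": 0, "claw": 1}, {"dx": -0.015, "dy": 0, "dz": 0, "rx": 0, "ry": 0, "rz": 0, "claw": 1}, {"dx": -0.015, "dy": 0, "dz": 0, "rx": 0, "ry": 0, "rz": 0, "claw": 1}, {"dx": 0, "dy": 0, "dz": 0, "rx": 0, "ry": 0, "rz": 0, "claw": 1}]}}

```text
time_s: 7.9
ee_pos: [0.5723, -0.0979, 0.1584]
eef_rot: [-3.142, 0.0, -0.008]
force: [3.0, 0.3, 1.8]
grip_width: 0.0004
grip_force: 1.5
```

Request:
{"op": "step_arm", "data": {"plan": [{"dx": -0.01, "dy": 0, "dz": 0, "rx": 0, "ry": 0, "rz": 0, "claw": 1}, {"dx": -0.01, "dy": 0, "dz": 0, "rx": 0, "ry": 0, "rz": 0, "claw": 1}, {"dx": 0, "dy": 0, "dz": 0, "rx": 0, "ry": 0, "rz": 0, "claw": 1}]}}

```text
time_s: 8.2
ee_pos: [0.5704, -0.0979, 0.1584]
eef_rot: [-3.142, 0.0, -0.008]
force: [2.8, -0.1, 2.3]
grip_width: 0.0008
grip_force: 1.7
```

Request:
{"op": "step_arm", "data": {"plan": [{"dx": -0.01, "dy": 0, "dz": 0, "rx": 0, "ry": 0, "rz": 0, "claw": 1}, {"dx": -0.01, "dy": 0, "dz": 0, "rx": 0, "ry": 0, "rz": 0, "claw": 1}, {"dx": 0, "dy": 0, "dz": 0, "rx": 0, "ry": 0, "rz": 0, "claw": 1}]}}

```text
time_s: 8.5
ee_pos: [0.5692, -0.0979, 0.1586]
eef_rot: [3.141, -0.002, -0.008]
force: [10.0, 0.1, -0.8]
grip_width: 0.0004
grip_force: 5.2
```

Request:
{"op": "step_arm", "data": {"plan": [{"dx": -0.01, "dy": 0, "dz": 0, "rx": 0, "ry": 0, "rz": 0, "claw": 1}, {"dx": 0, "dy": 0, "dz": 0, "rx": 0, "ry": 0, "rz": 0, "claw": 1}]}}

```text
time_s: 8.7
ee_pos: [0.5688, -0.0979, 0.1588]
eef_rot: [3.141, -0.004, -0.008]
force: [14.9, -0.3, -1.9]
grip_width: 0.0008
grip_force: 7.6
```

Request:
{"op": "step_arm", "data": {"plan": [{"dx": 0.1, "dy": 0, "dz": 0, "rx": 0, "ry": 0, "rz": 0, "claw": 1}, {"dx": 0.1, "dy": 0, "dz": -0.2, "rx": 0, "ry": 0, "rz": 0, "claw": 1}, {"dx": 0, "dy": 0, "dz": -0.3, "rx": 0, "ry": 0, "rz": 0, "claw": 1}, {"dx": 0, "dy": 0.3, "dz": 0, "rx": 0, "ry": 0, "rz": 0, "claw": 1}, {"dx": 0, "dy": 0.2, "dz": 0, "rx": 0, "ry": 0, "rz": 0, "claw": 1}, {"dx": 0, "dy": 0, "dz": 0, "rx": 0, "ry": 0, "rz": 0, "claw": 1}]}}

```text
time_s: 9.3
ee_pos: [0.5863, -0.1498, 0.2078]
eef_rot: [-3.141, 0.002, -0.01]
force: [0.1, -0.4, 0.1]
grip_width: 0.0004
grip_force: 0.0
```

```bash
python3 m.py
```

```text
9.3 [ 0.5863 -0.1498  0.2078]
top lid [ 0.0037 -0.0027  0.1011] 2873
knob 55 [ 0.5498 -0.0978  0.161 ] [ 0.5417 -0.1063  0.1516] [ 0.5593 -0.0891  0.1686]
side lid [ 0.0027 -0.0004  0.1004] 7830
knob 100 [ 0.5489 -0.1015  0.1573] [ 0.5423 -0.1077  0.1439] [ 0.559  -0.0931  0.1637]
knob 0.5 [339. 276. 353. 296.] [ 0.546 -0.106  0.152]
```

Request:
{"op": "step_arm", "data": {"plan": [{"dx": -0.18, "dy": 0, "dz": 0, "rx": 0, "ry": 0, "rz": 0, "claw": 1}, {"dx": -0.18, "dy": 0, "dz": 0.1, "rx": 0, "ry": 0, "rz": 0, "claw": 1}, {"dx": 0, "dy": 0, "dz": 0.2, "rx": 0, "ry": 0, "rz": 0, "claw": 1}, {"dx": 0, "dy": 0, "dz": 0.25, "rx": 0, "ry": 0, "rz": 0, "claw": 1}, {"dx": 0, "dy": -0.1, "dz": 0.02, "rx": 0, "ry": 0, "rz": 0, "claw": 1}, {"dx": 0, "dy": 0, "dz": 0, "rx": 0, "ry": 0, "rz": 0, "claw": 1}, {"dx": 0, "dy": 0, "dz": 0, "rx": 0, "ry": 0, "rz": 0, "claw": 1}]}}

```text
time_s: 10.2
ee_pos: [0.5518, -0.1371, 0.1528]
eef_rot: [3.141, -0.001, -0.007]
force: [-0.1, 0.4, -0.2]
grip_width: 0.0005
grip_force: 0.0
```

Request:
{"op": "step_arm", "data": {"plan": [{"dx": -0.01, "dy": -0.06, "dz": 0.01, "rx": 0, "ry": 0, "rz": 0, "claw": 1}, {"dx": 0, "dy": -0.06, "dz": 0, "rx": 0, "ry": 0, "rz": 0, "claw": 1}, {"dx": 0, "dy": -0.04, "dz": 0, "rx": 0, "ry": 0, "rz": 0, "claw": 1}, {"dx": 0, "dy": -0.04, "dz": 0, "rx": 0, "ry": 0, "rz": 0, "claw": 1}, {"dx": 0, "dy": -0.04, "dz": 0, "rx": 0, "ry": 0, "rz": 0, "claw": 1}, {"dx": 0, "dy": 0, "dz": 0, "rx": 0, "ry": 0, "rz": 0, "claw": 1}]}}

```text
time_s: 10.8
ee_pos: [0.5504, -0.1133, 0.1506]
eef_rot: [-3.142, -0.0, -0.008]
force: [-0.2, -0.3, 0.3]
grip_width: 0.0005
grip_force: 0.0
```

Request:
{"op": "step_arm", "data": {"plan": [{"dx": 0, "dy": -0.03, "dz": 0, "rx": 0, "ry": 0, "rz": 0, "claw": 1}, {"dx": 0, "dy": -0.03, "dz": 0, "rx": 0, "ry": 0, "rz": 0, "claw": 1}, {"dx": 0, "dy": -0.02, "dz": 0, "rx": 0, "ry": 0, "rz": 0, "claw": 1}]}}

```text
time_s: 11.1
ee_pos: [0.5503, -0.1056, 0.1501]
eef_rot: [3.142, 0.001, -0.008]
force: [0.1, -2.4, -0.9]
grip_width: 0.0
grip_force: 1.1
```

Request:
{"op": "step_arm", "data": {"plan": [{"dx": 0, "dy": -0.03, "dz": 0, "rx": 0, "ry": 0, "rz": 0, "claw": 1}, {"dx": 0, "dy": -0.03, "dz": 0, "rx": 0, "ry": 0, "rz": 0, "claw": 1}, {"dx": 0, "dy": -0.03, "dz": 0, "rx": 0, "ry": 0, "rz": 0, "claw": 1}, {"dx": 0, "dy": -0.03, "dz": 0, "rx": 0, "ry": 0, "rz": 0, "claw": 1}]}}

```text
time_s: 11.5
ee_pos: [0.5504, -0.0937, 0.1503]
eef_rot: [3.141, 0.0, -0.008]
force: [0.0, -3.8, -1.7]
grip_width: 0.0006
grip_force: 1.7
```

Run:
```python
from h import *
c=viewer.camera('side');cv2.imwrite('pics/s1.png',cv2.resize(c['img'][220:340,290:450,::-1],None,fx=4,fy=4))
```

```text
(no output)
```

View pics/s1.png

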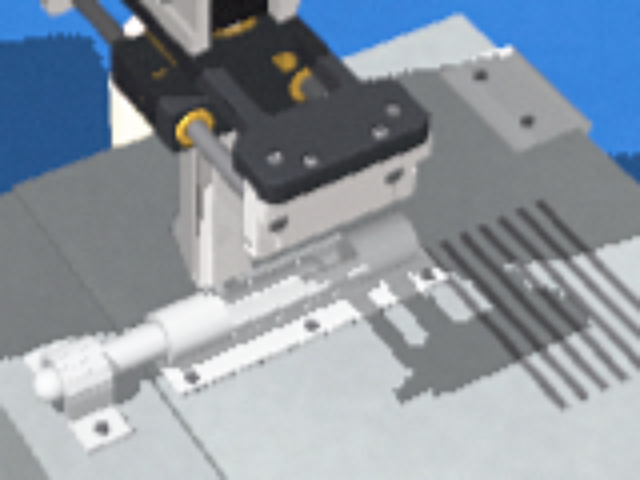

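Side view: the bolt end sits through the keeper at crop (45,380). The fingers hide the knob while pushing it over. Continuing.

Request:
{"op": "step_arm", "data": {"plan": [{"dx": 0, "dy": -0.03, "dz": 0, "rx": 0, "ry": 0, "rz": 0, "claw": 1}, {"dx": 0, "dy": -0.03, "dz": 0, "rx": 0, "ry": 0, "rz": 0, "claw": 1}, {"dx": 0, "dy": -0.03, "dz": 0, "rx": 0, "ry": 0, "rz": 0, "claw": 1}]}}

```text
time_s: 11.85
ee_pos: [0.5507, -0.0844, 0.1507]
eef_rot: [-3.141, -0.0, -0.008]
force: [-0.7, -3.3, -0.0]
grip_width: 0.001
grip_force: 0.8
```

Now rise, move left over the knob and measure it.

Request:
{"op": "step_arm", "data": {"plan": [{"dx": 0, "dy": 0.05, "dz": -0.1, "rx": 0, "ry": 0, "rz": 0, "claw": 1}, {"dx": 0, "dy": 0.3, "dz": -0.3, "rx": 0, "ry": 0, "rz": 0, "claw": 1}, {"dx": 0.3, "dy": 0.3, "dz": -0.2, "rx": 0, "ry": 0, "rz": 0, "claw": 1}, {"dx": 0.4, "dy": 0.2, "dz": 0, "rx": 0, "ry": 0, "rz": 0, "claw": 1}, {"dx": 0, "dy": 0, "dz": 0, "rx": 0, "ry": 0, "rz": 0, "claw": 1}, {"dx": 0, "dy": 0, "dz": 0, "rx": 0, "ry": 0, "rz": 0, "claw": 1}]}}

```text
time_s: 12.45
ee_pos: [0.6199, -0.1705, 0.2099]
eef_rot: [-3.141, 0.001, -0.008]
force: [0.1, 0.2, 0.4]
grip_width: 0.0006
grip_force: 0.0
```

```bash
cat > k.py <<'E'
from h import *
o=telemetry.get_obs();print(np.round(o['ee_pos'],4))
ims=[]
for n in('top','side'):
    c=viewer.camera(n);P=cloud(c)
    k=(P[...,2]>.114)&(P[...,2]<.18)&(abs(P[...,0]-.55)<.012)&(P[...,1]>-.085)&(P[...,1]<-.03)
    if k.any(): print(n,k.sum(),P[k].mean(0).round(4),P[k].min(0).round(4),P[k].max(0).round(4))
    u,v=proj(c,[.55,-.09,.12])[0].astype(int)
    ims.append(cv2.resize(c['img'][v-40:v+40,u-40:u+40,::-1],(400,400),interpolation=cv2.INTER_CUBIC))
cv2.imwrite(f'pics/k{o["time_s"]:.1f}.png',np.hstack(ims)); print(f'k{o["time_s"]:.1f}')
E
python3 k.py; cp $(ls -t pics/k*.png|head -1) pics/cur1.png
```

```text
[ 0.6199 -0.1705  0.2099]
top 68 [ 0.5507 -0.0693  0.1382] [ 0.5426 -0.0842  0.1266] [ 0.5597 -0.0583  0.1461]
side 116 [ 0.5499 -0.0726  0.1355] [ 0.5425 -0.085   0.1244] [ 0.5595 -0.0611  0.1437]
k12.4
```

View pics/cur1.png

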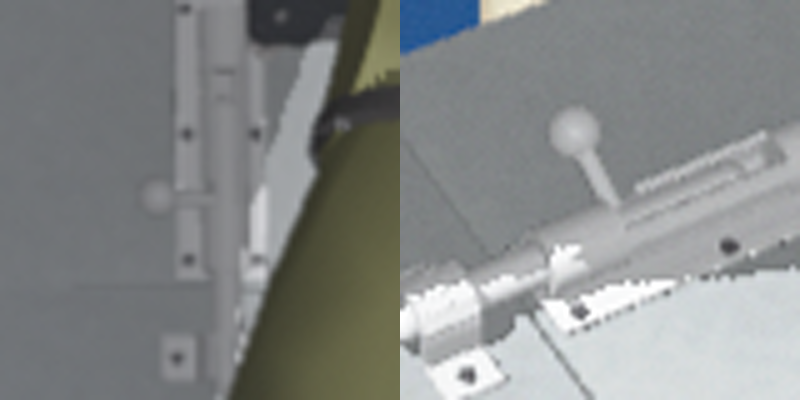

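Both crops show the knob leaning left into the notch, around 1.05 rad. Now I press it down from above.

Request:
{"op": "step_arm", "data": {"plan": [{"dx": -0.2, "dy": -0.35, "dz": 0, "rx": 0, "ry": 0, "rz": 0, "claw": 1}, {"dx": -0.25, "dy": -0.35, "dz": 0, "rx": 0, "ry": 0, "rz": 0, "claw": 1}, {"dx": -0.25, "dy": -0.36, "dz": 0, "rx": 0, "ry": 0, "rz": 0, "claw": 1}, {"dx": 0, "dy": 0, "dz": 0.2, "rx": 0, "ry": 0, "rz": 0, "claw": 1}, {"dx": 0, "dy": 0, "dz": 0.15, "rx": 0, "ry": 0, "rz": 0, "claw": 1}, {"dx": 0, "dy": 0, "dz": 0, "rx": 0, "ry": 0, "rz": 0, "claw": 1}, {"dx": 0, "dy": 0, "dz": 0, "rx": 0, "ry": 0, "rz": 0, "claw": 1}]}}

```text
time_s: 13.25
ee_pos: [0.5506, -0.0635, 0.1765]
eef_rot: [3.142, -0.001, -0.008]
force: [0.5, -1.2, 0.3]
grip_width: 0.0001
grip_force: 0.0
```

Tips are at 0.1595. The knob's final top is about 0.131, so 28 mm to go.

Request:
{"op": "step_arm", "data": {"plan": [{"dx": 0, "dy": 0, "dz": 0.06, "rx": 0, "ry": 0, "rz": 0, "claw": 1}, {"dx": 0, "dy": 0, "dz": 0.05, "rx": 0, "ry": 0, "rz": 0, "claw": 1}, {"dx": 0, "dy": 0, "dz": 0.04, "rx": 0, "ry": 0, "rz": 0, "claw": 1}, {"dx": 0, "dy": 0, "dz": 0.04, "rx": 0, "ry": 0, "rz": 0, "claw": 1}, {"dx": 0, "dy": 0, "dz": 0.03, "rx": 0, "ry": 0, "rz": 0, "claw": 1}, {"dx": 0, "dy": 0, "dz": 0.03, "rx": 0, "ry": 0, "rz": 0, "claw": 1}, {"dx": 0, "dy": 0, "dz": 0, "rx": 0, "ry": 0, "rz": 0, "claw": 1}]}}

```text
time_s: 13.95
ee_pos: [0.5507, -0.0637, 0.1501]
eef_rot: [-3.142, 0.0, -0.008]
force: [0.4, 0.4, 0.4]
grip_width: 0.0005
grip_force: 0.2
```

Request:
{"op": "step_arm", "data": {"plan": [{"dx": 0, "dy": 0, "dz": 0.015, "rx": 0, "ry": 0, "rz": 0, "claw": 1}, {"dx": 0, "dy": 0, "dz": 0.01, "rx": 0, "ry": 0, "rz": 0, "claw": 1}, {"dx": 0, "dy": 0, "dz": 0, "rx": 0, "ry": 0, "rz": 0, "claw": 1}]}}

```text
time_s: 14.25
ee_pos: [0.5509, -0.0637, 0.1481]
eef_rot: [-3.142, -0.0, -0.008]
force: [-1.6, 1.6, 3.8]
grip_width: 0.0004
grip_force: 1.7
```

Request:
{"op": "step_arm", "data": {"plan": [{"dx": 0, "dy": 0, "dz": 0.01, "rx": 0, "ry": 0, "rz": 0, "claw": 1}, {"dx": 0, "dy": 0, "dz": 0.005, "rx": 0, "ry": 0, "rz": 0, "claw": 1}, {"dx": 0, "dy": 0, "dz": 0, "rx": 0, "ry": 0, "rz": 0, "claw": 1}]}}

```text
time_s: 14.55
ee_pos: [0.5511, -0.0637, 0.1475]
eef_rot: [3.142, -0.001, -0.008]
force: [-3.8, 2.5, 12.6]
grip_width: 0.0003
grip_force: 6.0
```

Request:
{"op": "step_arm", "data": {"plan": [{"dx": 0, "dy": 0, "dz": -0.2, "rx": 0, "ry": 0, "rz": 0, "claw": 1}, {"dx": 0, "dy": 0, "dz": -0.4, "rx": 0, "ry": 0, "rz": 0, "claw": 1}, {"dx": 0.3, "dy": 0.4, "dz": -0.2, "rx": 0, "ry": 0, "rz": 0, "claw": 1}, {"dx": 0.3, "dy": 0.4, "dz": 0, "rx": 0, "ry": 0, "rz": 0, "claw": 1}, {"dx": 0.1, "dy": 0.3, "dz": 0, "rx": 0, "ry": 0, "rz": 0, "claw": 1}, {"dx": 0, "dy": 0, "dz": 0, "rx": 0, "ry": 0, "rz": 0, "claw": 1}, {"dx": 0, "dy": 0, "dz": 0, "rx": 0, "ry": 0, "rz": 0, "claw": 1}]}}

```text
time_s: 15.25
ee_pos: [0.6175, -0.1719, 0.2242]
eef_rot: [-3.141, 0.001, -0.009]
force: [0.6, 0.4, 0.5]
grip_width: 0.0008
grip_force: 0.0
```

```bash
python3 k.py; cp $(ls -t pics/k*.png|head -1) pics/cur2.png; python3 m.py | grep lid
```

```text
[ 0.6175 -0.1719  0.2242]
top 69 [ 0.5508 -0.0672  0.1276] [ 0.5437 -0.0849  0.1203] [ 0.5594 -0.0551  0.1362]
side 115 [ 0.5499 -0.0698  0.1249] [ 0.5432 -0.0843  0.1169] [ 0.5595 -0.0575  0.1312]
k15.2
top lid [0.004  0.0022 0.1013] 2853
side lid [ 0.0025 -0.0002  0.1006] 8543
```

View pics/cur2.png

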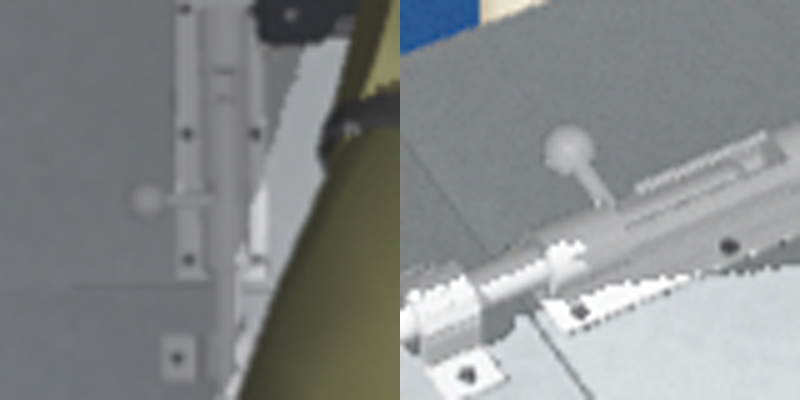

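The knob is laid fully over: its top is at 0.131 m, the end-stop force was felt, the lid is flat and the bolt is in the keeper. The arm is clear.

```bash
python3 -c "
from station import hand_in
print(hand_in())"
```

```text
the job is handed in; nothing more can be done
None
```

The lid is shut, the bolt is home in the keeper, and the knob is laid over to the end of the notch (about 1.43 rad by the cameras); the job is handed in at about 15 s, but no verdict was returned.

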